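Set the spring hold-down arm of a glazier's light board

ROBOT

A 6-joint arm with a two-finger parallel gripper is mounted at the origin on the work surface. World frame = base frame: x ahead of the robot, y to its left, z up, the work surface at z = 0. Lengths are in m, angles in rad, forces in N, time in s.
With the tool pointing down it reaches from about 0.275 to 0.75 m from the base axis. Payload 10.2 kg.
Tool frame: the origin (TCP) lies at the very end of the fingers, on their centre line; the grasp point (between the pads) lies 19 mm behind it; y points along the fingers, x is the direction in which the jaws open and shut, and the axes are right-handed (so a half turn about y gives the same grasp; the last joint's range is limited). The gripper opens to 85 mm and grips with 20 to 120 N. Pads are 22 mm wide; open, the fingers measure 114 mm over their backs; the gripper's body (76 mm by 85 mm) begins 54 mm behind the grasp point. The pads swing forward as they close: fully open they stand 13 mm farther back than shut.
Start: joints at [0.943, 0.313, 1.498, -0, 1.331, -0.223], TCP at [0.207, 0.483, 0.231] pointing down, gripper open.
Joint ranges: [-2.94, 2.94], [-0.97, 2.17], [0.19, 2.56], [-1.23, 4.37], [0.02, 3.11], [-2.88, 2.88]. Speed limits (rad/s): [2.39, 2.39, 3.01, 3.14, 3.14, 3.14].

INTERFACE

Orientations are given as a unit quaternion [w, x, y, z].
In Python, from cell import robot, imaging gives the robot as it stands.
- The arm moves only by the tool move_arm, never from a script. Its argument "moves" is a list of rows, each a list of 6 numbers: the shift along the tool's x, y, z in m, then the turn, a rotation vector about the tool's x, y, z in units of 8 degrees (1.0 is 8 degrees). A call has 1 to 8 rows; each row is the pose to reach, as a shift and turn from the pose commanded when the call began, along the tool's axes at that moment; what a row does not reach only later rows make up. A row lasts 1/8 s, in which the tool goes at most 62.5 mm and 10.7 degrees, less where a joint would pass 70% of its speed; a pose out of reach is approached as far as the arm can. A call with a gripper value outside its range is refused whole. "jaw" is the opening, from -1 (shut) to 1 (fully open), so that 0 is half open, set as the call begins (left out, the last holds). The fingers move at their own pace and stop on an object; "newtons" is the grip in N (left out, the last holds). Time passes only in rows, so rows that repeat a pose let the fingers close. It gives the time, the measured TCP pose, the force and the opening at its end, in the units of the state.
- robot.get_obs(): the state, without advancing time (a new reading comes with each control period).
- imaging.camera(name): name is "scene" or "top" or "wrist"; returns (picture, depth): 400x640x3 uint8, blue, green, red; 400x640 float32, m along the optical axis (not along the pixel's ray), 0 where there is no reading.
- imaging.camera_model(name): a dict with "K" (3x3 intrinsics, pixels), "D" ([k1, k2, p1, p2, k3] as OpenCV has them; the pictures are not rectified), "eye" and "orientation" of the camera in the world. Camera axes: x right, y down, z forward; pixel columns grow to the right and rows downward; lengths in m; the calibration is good to about 2 mm. A picture is of the moment at which its call begins: read the wrist's pose just before it. camera_model takes no time and is no camera call; for the wrist camera it gives the pose at the moment of the call.
- robot.finish_job(): hands the job in, once; it reports no verdict.
The state is a dict: "time_s": time; "q": joint angles; "qd": joint speeds; "joint_torque": joint torques, N m; "tcp_pos": TCP position; "orientation": TCP orientation; "force": force on the tool from outside, world axes, zero at the start; "ft_torque": the same for the moment, N m; "finger_gap": finger opening in m.
Only numpy, scipy, OpenCV 4.12 (cv2) and the standard library are available. Lean on these libraries where they do the work, as an engineer would, in place of code of your own. Each camera call takes 0.05 s, during which the arm holds its last target.

TASK

The spring hold-down arm on the sloping light board is set too high. First take the amber glass tile out from under the arm and lay it flat in the grey offcut tray (it is glass: set it down, do not drop it). Then slide the arm's carriage down its rail by the black grip until a steady 8 N push square onto the yellow thumb pad, held for about a second, brings the red pointer into the green band of the scale; never push the pad with more than twice that force, let the arm spring back at the end, and leave the bottle, the jar and the brush where they are.

Things in the scene. Friction and masses are not known exactly. Their poses are not given: they have to be found in the camera images.
- board: Wooden light board with white panel, fixed. Origin on the bench under its middle; x along the board, from the arm's root to its tip, y level towards its high edge, z up. Its top face, 300 mm (x) by 260 mm (up the slope), is tilted 30 deg: normal (0, -0.5, 0.866) in this frame, face middle 105 mm above the origin. A ledge along the low edge, 10 mm wide, stands 6 mm proud.
- tile: Amber glass tile with paper pattern, 60 (its x) x 130 (y) x 8 mm (z), 0.12 to 0.2 kg. Origin: middle of its underside. Starts flat on the board face, x along the board, y up the slope, lower end against the ledge. Its top 25 mm lie under the arm, 22 to 28 mm below the foot: lift it just over the 6 mm ledge and draw it out down the slope.
- tray_in (a point): Centre of the inner floor of the grey offcut tray (blue felt), fixed to the bench left or right of the board. Inside 210 mm (its x) by 160 mm (its y), walls 5 mm thick, rim 33 mm above this floor; z up.
- leaf (a joint): Give (rad) of the steel spring arm, a cantilever along the board's x: 0 = sprung up on its rest, grows as it is pushed towards the board; stop at 0.12. It does not stir until the push on the pad passes the spring's preload (between 5.5 and 7.5 N, not known beforehand), then gives 0.027 rad (2.3 mm at the pad, 4.8 mm at the tip) per newton.
- pad: Yellow thumb pad at mid-span of the arm, 34 mm across, 4 mm thick. Origin: middle of its underside; z is the arm's upward normal (the board's normal while the arm is up), x along the arm towards its tip.
- pad_top (a point): Centre of the pad's top, the point to push, 85 mm from the arm's neck, 53.5 mm above the board face when the carriage is at its highest; it goes down with the carriage. Axes as the pad's.
- leaf_tip (a point): Middle of the arm's free end, 90 mm from the pad, with the red pointer (on the uphill side); under it a rubber foot 18 mm across, its sole 12 mm lower. The arm is 26 mm wide and 3 mm thick. With the carriage at its highest this point is 48 mm above the board face, 30 mm above the middle of the green band (along the board's normal).
- band (a point): Middle of the green band, 10 mm high, on the white scale plate (32 mm wide, 60 mm high) that stands on the board beside the arm's tip, on the uphill side. z is the board's normal, x along the board. The pointer is in the band when point leaf_tip is within 5 mm of this point along z.
- carriage_grip (a point): Where to grip the upright black bar on top of the grey carriage that holds the arm's root: middle of the bar, 94 mm above the board face with the carriage at its highest, 104 mm from the pad along the board. The bar is 34 mm long (x, along the board), 16 mm thick (y, up the slope), its top 12 mm above this point and 24 mm clear below it. z is the board's normal.
- carriage (a joint): How far (m) the carriage is slid down its upright rail towards the board, along the board's normal: 0 highest, 0.034 lowest; starts at 0 to 0.006. A friction brake holds it where it is left; it takes 10 to 20 N to slide it. The arm goes down with it 1:1. How far it must go is told only by a push on the pad.
- rail_post: Upright aluminium rail behind the carriage, 50 mm wide across the slope, 112 mm high above the board face, 10 mm thick; its near face is 30 mm from the middle of the grip bar, away from the arm's tip. Origin on the board face under the carriage's middle, z the board's normal, x along the arm. Fixed.
- rack: Wooden rack of upright glass sheets, 220 x 150 mm, 205 mm high, fixed to the bench on the other side of the board from the tray. Origin under its middle. An obstacle.
- oil_bottle: Amber bottle, 56 mm across, 140 mm high, loose; origin under its middle. To be left alone.
- flux_jar: Glass jar with white lid, 72 mm across, 85 mm high, loose; origin under its middle. To be left alone.
- dust_brush: Brush with a wooden handle, 190 mm long, lying on the bench beyond the board; origin under its middle, x along it. To be left alone.
Mind the look-alikes: they are no part of the job. Of the things like the tile, leave any that is blue, pink or purple; of the rest the larger one is meant.

How it is judged:
On the way, in this order (a step that is already met when the one before it is completed fails the run):
1. the tile lies flat in the tray, let go (x of tile in the frame of tray_in between -0.08 and 0.08 m and y of tile in the frame of tray_in between -0.055 and 0.055 m and z of tile in the frame of tray_in below 0.012 m and angle between tile's own z axis and vertical below 0.12 rad and contact force between the fingers and tile below 0.1 N and linear speed of tile below 0.03 m/s), for 0.2 s.
2. a steady push of 7 to 9 N by the fingers on the thumb pad brings the pointer into the green band (tip within 5 mm of its middle), for 0.6 s (contact force between the fingers and pad between 7 and 9 N and z of leaf_tip in the frame of band between -0.005 and 0.005 m), for 0.6 s.
At the end, for the whole second after the job is handed in: The arm has sprung back up (give under 0.01 rad), nothing on it; the tile lies flat (0.12 rad) and at rest on the tray floor, let go, its middle within 80 mm along and 55 mm across the tray of its centre; bottle, jar and brush within 20 mm of their places, bottle and jar upright (value of joint leaf below 0.01 rad and contact force between the fingers and pad below 0.1 N and x of tile in the frame of tray_in between -0.08 and 0.08 m and y of tile in the frame of tray_in between -0.055 and 0.055 m and z of tile in the frame of tray_in below 0.012 m and angle between tile's own z axis and vertical below 0.12 rad and contact force between the fingers and tile below 0.1 N and linear speed of tile below 0.02 m/s and distance of each of oil_bottle, flux_jar, dust_brush from where it was at the start of the episode below 0.02 m and angle between each of oil_bottle, flux_jar's own z axis and vertical below 0.2 rad); the robot touches nothing.
It fails at once if the thumb pad is pushed with more than 16 N (contact force between the fingers and pad above 16 N).
It fails at once if the tile is dropped (falls free at over 0.7 m/s, from 25 mm or more) (linear speed of tile above 0.7 m/s and contact force between the fingers and tile below 0.1 N).
It fails at once if the bottle, jar or brush is pushed more than 20 mm or knocked over (distance of any of oil_bottle, flux_jar, dust_brush from where it was at the start of the episode above 0.02 m or angle between any of oil_bottle, flux_jar's own z axis and vertical above 0.2 rad).
It also fails if it takes over 72 s, if anything falls off the work surface, if the arm or the gripper's body presses on something with over 40 N, if the wrist force passes 120 N, or if a joint passes its speed limit or range.

## Working session

There is one attempt and no reset: what is moved stays moved. The work goes in short steps, Python scripts to look and compute and a tool call to move; the robot and the scene stay as the last step left them, time stands still between calls to the robot, and variables do not carry over. Pictures are saved under pics/ and viewed, and the job is handed in when it is done.

Besides the shell and the picture viewer there is one more tool, called after "Request:" in YAML: its name, and indented under it one key for each argument. move_arm: Moves the arm, as the interface text tells. Its arguments: {"type":"object","properties":{"moves":{"type":"array"},"jaw":{"type":"number"},"newtons":{"type":"number"}},"required":["moves"]}

```bash
ls; mkdir -p pics; python3 - <<'E'
from cell import robot, imaging
import cv2,numpy as np
print(robot.get_obs())
for n in ("scene","top"):
    p,d=imaging.camera(n); np.savez(f"{n}0.npz",p=p,d=d); cv2.imwrite(f"pics/{n}0.png",p); print(n,imaging.camera_model(n))
E
```

```text
pics
{'time_s': 0.0, 'q': array([ 9.42593465e-01,  3.13460583e-01,  1.49845026e+00, -4.61150515e-06,
        1.33098874e+00, -2.23375735e-01]), 'qd': array([ 7.64432867e-05, -6.51365520e-04, -2.87542682e-04,  1.07396460e-03,
        1.64254709e-04,  5.53222884e-05]), 'joint_torque': array([-3.93127050e-05, -4.12268436e+01, -2.59733748e+01, -2.08249735e-04,
        4.29048800e-03,  1.72004525e-05]), 'tcp_pos': array([0.20662083, 0.48234929, 0.2307247 ]), 'orientation': array([-0.59014478,  0.59047296,  0.38884329, -0.38970721]), 'force': array([-0.42609633,  0.25662926,  0.29305661]), 'ft_torque': array([-0.00178111, -0.02673105, -0.02844956]), 'finger_gap': 0.08539178044012177}
scene {'K': array([[453.00192625,   0.        , 322.02212871],
       [  0.        , 453.00192625, 200.52503857],
       [  0.        ,   0.        ,   1.        ]]), 'D': array([0.01657589, 0.        , 0.        , 0.        , 0.        ]), 'eye': array([1.35983422, 0.71243672, 0.96874271]), 'orientation': array([-0.17525281,  0.33237795,  0.83055904, -0.41107546])}
top {'K': array([[505.12173451,   0.        , 321.12056974],
       [  0.        , 505.12173451, 199.61790486],
       [  0.        ,   0.        ,   1.        ]]), 'D': array([-0.15923526,  0.        ,  0.        ,  0.        ,  0.        ]), 'eye': array([ 0.45293431, -0.06260747,  1.33442733]), 'orientation': array([ 0.0508938 , -0.70006031,  0.71157252, -0.03146313])}
```

View pics/scene0.png

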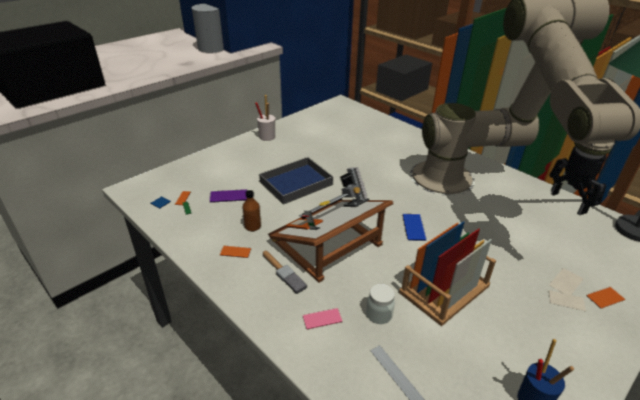

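View pics/top0.png

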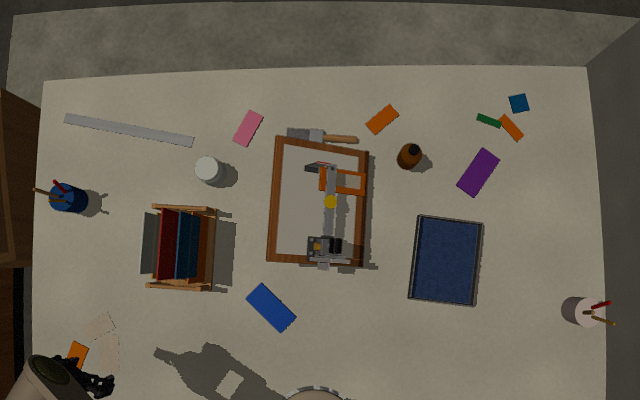

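```bash
python3 - <<'E'
import cv2,numpy as np
a=np.load("top0.npz")['p'];b=np.load("scene0.npz")['p']
cv2.imwrite("pics/c1.png",cv2.resize(a[120:275,255:385],None,fx=4,fy=4,interpolation=cv2.INTER_CUBIC)[:600])
cv2.imwrite("pics/c2.png",cv2.resize(b[150:290,230:400],None,fx=4,fy=4,interpolation=cv2.INTER_CUBIC))
E
```

```text
(no output)
```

View pics/c1.png

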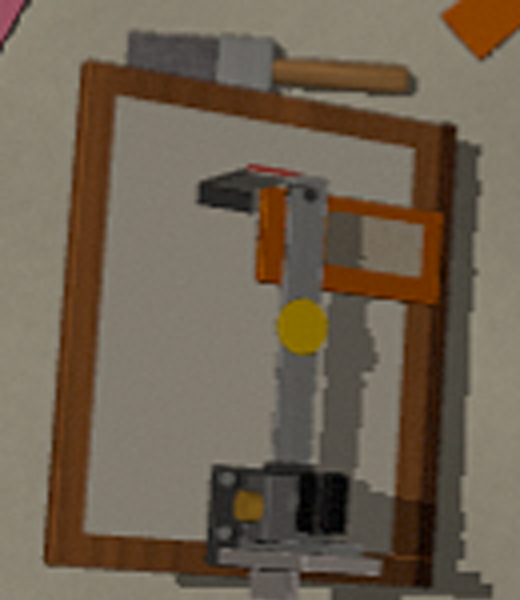

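View pics/c2.png

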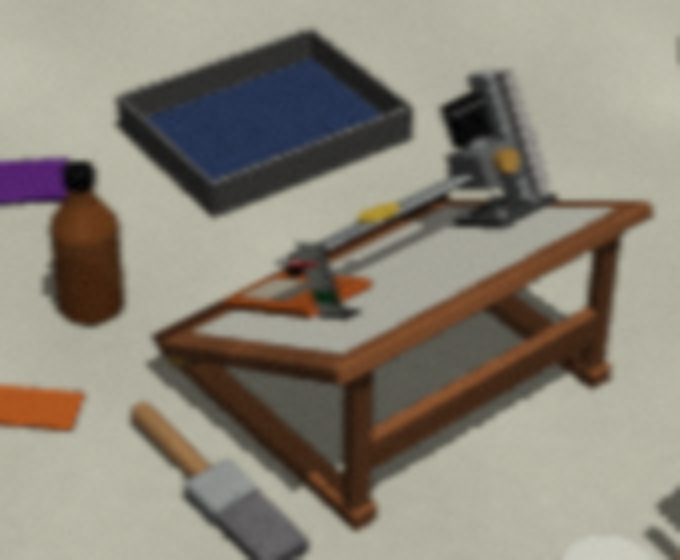

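```bash
cat > h.py <<'E'
import numpy as np,cv2
from scipy.spatial.transform import Rotation as R
from cell import robot,imaging
def Rq(q): return R.from_quat([q[1],q[2],q[3],q[0]])
def rays(m,uv):
    uv=np.asarray(uv,float).reshape(-1,1,2)
    n=cv2.undistortPoints(uv,m['K'],m['D'])[:,0]
    return np.c_[n,np.ones(len(n))]@Rq(m['orientation']).as_matrix().T
def cloud(m,d):
    v,u=np.mgrid[0:400,0:640]
    r=rays(m,np.c_[u.ravel(),v.ravel()])
    P=m['eye']+r*d.reshape(-1,1); P[d.ravel()==0]=np.nan
    return P.reshape(400,640,3)
def onplane(m,uv,p0,n):
    r=rays(m,uv); n=np.asarray(n,float)
    t=((np.asarray(p0)-m['eye'])@n)/(r@n); return m['eye']+r*t[:,None]
E
python3 - <<'E'
from h import *
m=imaging.camera_model("top");a=np.load("top0.npz");P=cloud(m,a['d']);p=a['p']
hsv=cv2.cvtColor(p,cv2.COLOR_BGR2HSV)
def comps(mask,mn=15):
    n,l,s,c=cv2.connectedComponentsWithStats(mask.astype(np.uint8))
    return [(l==i) for i in range(1,n) if s[i,4]>=mn]
H,S,V=[hsv[...,i].astype(int) for i in range(3)]
for nm,mk in (("orange",(H>4)&(H<18)&(S>200)&(V>120)),("yellow",(H>20)&(H<35)&(S>150)),("blue",(H>100)&(H<125)&(S>90)&(V>30)),("red",((H<4)|(H>175))&(S>150)&(V>80))):
    for c in comps(mk):
        v,u=np.where(c); X=P[c]; X=X[~np.isnan(X[:,0])]
        print(nm,u.min(),u.max(),v.min(),v.max(),len(u),np.median(X,0).round(4) if len(X) else None,X.min(0).round(3),X.max(0).round(3))
# white panel plane
wp=np.zeros((400,640),bool);wp[150:245,285:318]=1
X=P[wp];X=X[~np.isnan(X[:,0])]
c=X.mean(0);U,s,Vt=np.linalg.svd(X-c);n=Vt[2]*np.sign(Vt[2,2]);print("plane",c,n,np.degrees(np.arccos(n[2])),s[2]/len(X)**.5, "yaw of -horizontal n",np.degrees(np.arctan2(-n[1],-n[0]))-90)
E
```

```text
orange 366 398 104 133 439 [ 0.8267 -0.1951  0.0053] [ 0.786 -0.24  -0.004] [ 0.867 -0.151  0.014]
orange 499 522 114 140 256 [ 0.7996 -0.551   0.0028] [ 0.764 -0.583 -0.004] [ 0.838 -0.519  0.013]
orange 67 87 341 368 260 [0.1987 0.6482 0.0031] [ 0.155  0.621 -0.005] [0.228 0.681 0.011]
yellow 324 336 195 208 142 [ 0.588  -0.052   0.1485] [ 0.572 -0.066  0.097] [ 0.603 -0.037  0.158]
yellow 31 36 359 364 17 [0.2727 0.4679 0.5055] [0.27  0.463 0.494] [0.277 0.475 0.516]
yellow 59 64 373 381 17 [0.2459 0.423  0.4899] [0.241 0.42  0.481] [0.251 0.426 0.501]
yellow 47 57 374 382 26 [0.2456 0.4282 0.5082] [0.242 0.425 0.5  ] [0.252 0.434 0.52 ]
blue 509 529 93 112 270 [ 0.8702 -0.5795  0.0028] [ 0.843 -0.608 -0.008] [ 0.899 -0.551  0.011]
blue 49 74 183 210 427 [0.6179 0.653  0.0898] [0.583 0.623 0.081] [0.656 0.695 0.131]
blue 174 181 211 278 149 [0.4968 0.3011 0.1909] [0.412 0.295 0.067] [0.574 0.338 0.197]
blue 412 477 218 303 4478 [ 0.4419 -0.3496  0.0053] [ 0.329 -0.44  -0.007] [ 0.555 -0.26   0.014]
blue 246 295 283 332 1141 [0.3264 0.1099 0.008 ] [ 0.263  0.045 -0.002] [0.392 0.173 0.017]
red 158 162 215 245 48 [0.5227 0.3429 0.1915] [0.488 0.339 0.145] [0.558 0.365 0.198]
red 156 159 247 279 47 [0.4486 0.348  0.1917] [0.409 0.344 0.14 ] [0.483 0.368 0.197]
plane [0.60124155 0.0174111  0.13369703] [-0.04006401 -0.47637111  0.87833105] 28.558310034083796 0.005262068558348394 yaw of -horizontal n -4.807406528959916
```

```bash
cat > fit.py <<'E'
from h import *
from scipy.optimize import least_squares
mt=imaging.camera_model("top");ms=imaging.camera_model("scene")
def proj(m,X):
    Rw=Rq(m['orientation']).as_matrix(); Y=(np.atleast_2d(X)-m['eye'])@Rw
    return cv2.projectPoints(Y.reshape(-1,1,3),np.zeros(3),np.zeros(3),m['K'],m['D'])[0][:,0]
ex=np.array([1,0,0.]);es=np.array([0,.866,.5]);en=np.array([0,-.5,.866])
def face(x,s,h): return np.array([0,0,.105])+x*ex+s*es+h*en
def W(p,X): return R.from_euler('z',p[2]).apply(X)+[p[0],p[1],0]
C=[(.15,.13),(.15,-.13),(-.15,.13),(-.15,-.13)]
if __name__=="__main__":
    t=np.array([[276,135.5],[368.7,151.2],[266.2,261],[362.5,266]])-.3
    s=np.array([[316,243],[269.5,234.5],[392.5,201.8]])-.3
    Xl=np.array([face(a,b,0) for a,b in C])
    def f(p): return np.r_[(proj(mt,W(p,Xl))-t).ravel(),(proj(ms,W(p,Xl[:3]))-s).ravel()]
    r=least_squares(f,[.6,0,0],loss='soft_l1');print(r.x,np.degrees(r.x[2]));print(r.fun.reshape(-1,2).round(1));np.save('board.npy',r.x)
    p=r.x; Rb=R.from_euler('z',p[2])
    def inv(X): X=Rb.inv().apply(X-[p[0],p[1],0])-[0,0,.105]; return np.c_[X@ex,X@es,X@en]
    n=Rb.apply(en); F=W(p,face(0,0,0))
    tc=(np.array([[443,212],[437,303],[258,282],[263,188]])/4+[255,120])-.3
    print("tile",inv(onplane(mt,tc,F+.008*n,n)).round(4))
    print("pad",inv(onplane(mt,[[330.3,201.5]],F+.0515*n,n)).round(4))
    # triangulate pad
    sc=np.array([[379/4+230-.3,212/4+150-.3]])
    a=rays(mt,[[330.3,201.5]])[0];b=rays(ms,sc)[0]
    A=np.c_[a,-b];k=np.linalg.lstsq(A,ms['eye']-mt['eye'],rcond=None)[0]
    x1=mt['eye']+a*k[0];x2=ms['eye']+b*k[1];print("pad tri",x1,x2,inv(np.array([x1,x2])).round(4))
    for nm,q,h in (("grip",[(335,485),(310,485)],.1),("rail",[(272,560)],.112)):
        print(nm,inv(onplane(mt,np.array(q)/4+[255,120]-.3,F+h*n,n)).round(4))
E
python3 fit.py
```

```text
[ 0.59001367 -0.02686288 -0.07472028] -4.2811567619575985
[[-0.1 -1.1]
 [-1.2 -0.2]
 [ 0.6  0.5]
 [-0.9  0.6]
 [-1.1 -1.2]
 [-0.9  0.4]
 [ 1.  -2.6]]
tile [[ 0.0897 -0.1227  0.008 ]
 [ 0.0305 -0.1216  0.008 ]
 [ 0.0289  0.0084  0.008 ]
 [ 0.087   0.0089  0.008 ]]
pad [[-0.001  -0.0002  0.0515]]
pad tri [ 0.58767496 -0.05256857  0.14432876] [ 0.58733561 -0.05218777  0.14429355] [[-0.0004 -0.0027  0.047 ]
 [-0.0008 -0.0024  0.0468]]
grip [[-0.0942 -0.0002  0.1   ]
 [-0.0953  0.016   0.1   ]]
rail [[-0.1383  0.0439  0.112 ]]
```

```bash
python3 - <<'E'
from h import *
m=imaging.camera_model("top");a=np.load("top0.npz");p=a['p']
hsv=cv2.cvtColor(p,cv2.COLOR_BGR2HSV)
H,S,V=[hsv[...,i].astype(int) for i in range(3)]
mk=((H>100)&(H<125)&(S>90)&(V>30)).astype(np.uint8); mk[:,:405]=0;mk[:205]=0;mk[310:]=0
cs,_=cv2.findContours(mk,0,2);c=max(cs,key=cv2.contourArea)
rc=cv2.minAreaRect(c);print(rc,cv2.boxPoints(rc))
print(onplane(m,cv2.boxPoints(rc),[0,0,.005],[0,0,1]))
cv2.imwrite("pics/c3.png",cv2.resize(p[205:315,400:495],None,fx=5,fy=5,interpolation=cv2.INTER_CUBIC))
E
```

```text
((444.50439453125, 260.4620361328125), (57.50309753417969, 79.43451690673828), 6.581944942474365) [[411.3898  296.6219 ]
 [420.4949  217.71094]
 [477.619   224.30219]
 [468.5139  303.21313]]
[[ 0.34996642 -0.25891819  0.005     ]
 [ 0.55606211 -0.28905575  0.005     ]
 [ 0.53545344 -0.44181498  0.005     ]
 [ 0.32855322 -0.40964263  0.005     ]]
```

View pics/c3.png

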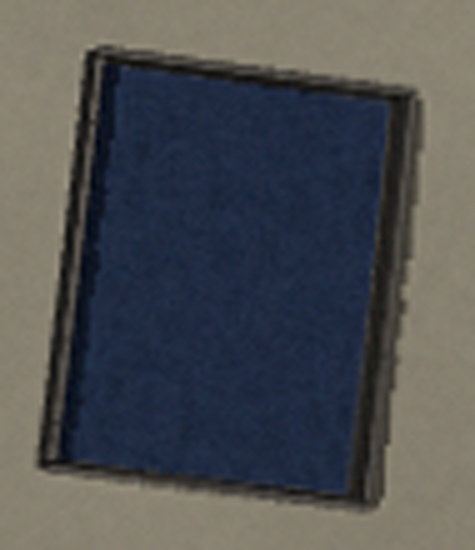

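```bash
cat > plan.py <<'E'
from fit import *
p=np.load('board.npy'); Rb=R.from_euler('z',p[2])
def bp(x,s,h): return W(p,face(x,s,h))
def inv(X): X=Rb.inv().apply(np.atleast_2d(X)-[p[0],p[1],0])-[0,0,.105]; return np.c_[X@ex,X@es,X@en]
def board_R(sign=1,tilt=30,yaw=0):
    # tool y = down direction tilted by tilt about board x
    y=-np.array([0,-np.sin(np.radians(tilt)),np.cos(np.radians(tilt))]); x=sign*ex; z=np.cross(x,y)
    return R.from_euler('z',p[2]+np.radians(yaw))*R.from_matrix(np.c_[x,y,z])
def go(pos,Rt=None):
    o=robot.get_obs();R0=Rq(o['orientation']);Rt=R0 if Rt is None else Rt
    s=R0.inv().apply(np.asarray(pos)-o['tcp_pos']);r=np.degrees((R0.inv()*Rt).as_rotvec())/8
    print("shift",s.round(4),"turn",r.round(3),"rows",max(np.linalg.norm(s)/.0625,np.linalg.norm(r)*8/10.7).round(1))
def state():
    o=robot.get_obs();R0=Rq(o['orientation']);print("t",round(o['time_s'],2),"tcp",o['tcp_pos'].round(4),"board",inv(o['tcp_pos']).round(4),"F",o['force'].round(2),"gap",round(o['finger_gap'],4),"q",o['q'].round(2));print("tool axes in board\n",(Rb.inv()*R0).as_matrix().round(3))
E
python3 - <<'E'
from plan import *
state()
for s in (1,-1):
    go([.25,.35,.36],board_R(s,0)); go(bp(.059,-.07,.08),board_R(s))
E
```

```text
t 0.1 tcp [0.2066 0.4824 0.2308] board [[-0.4203  0.4779 -0.1307]] F [-0.26 -0.34  0.23] gap 0.0856 q [ 0.94  0.31  1.5   0.    1.33 -0.22]
tool axes in board
 [[ 0.324 -0.001 -0.946]
 [ 0.946 -0.001  0.324]
 [-0.001 -1.     0.   ]]
shift [-0.1048 -0.1291 -0.092 ] turn [ 3.000e-03  8.886e+00 -8.000e-03] rows 6.6
shift [-0.3931  0.0918 -0.6414] turn [ 3.255  8.669 -2.331] rows 12.1
shift [-0.1048 -0.1291 -0.092 ] turn [-9.0000e-03 -1.3614e+01 -4.0000e-03] rows 10.2
shift [-0.3931  0.0918 -0.6414] turn [ -2.547 -13.259  -3.557] rows 12.1
```

Request:
move_arm:
  moves:
    - [-0.1,-0.13,-0.09,0,8.9,0]
    - [-0.1,-0.13,-0.09,0,8.9,0]
    - [-0.1,-0.13,-0.09,0,8.9,0]
    - [-0.1,-0.13,-0.09,0,8.9,0]
    - [-0.1,-0.13,-0.09,0,8.9,0]
    - [-0.1,-0.13,-0.09,0,8.9,0]
    - [-0.1,-0.13,-0.09,0,8.9,0]
    - [-0.1,-0.13,-0.09,0,8.9,0]
  jaw: 1

```text
time_s: 1.1
tcp_pos: [0.2501, 0.3551, 0.3611]
orientation: [-0.706, 0.707, -0.027, 0.027]
force: [0.1, 0.5, 0.5]
finger_gap: 0.0857
```

```bash
python3 - <<'E'
from plan import *
state()
go(bp(.059,-.07,.16),board_R(1))
E
```

```text
t 1.1 tcp [0.2501 0.3551 0.3611] board [[-0.3675  0.436   0.044 ]] F [0.08 0.51 0.46] gap 0.0857 q [0.69 0.05 1.49 0.   1.61 0.76]
tool axes in board
 [[ 1.    -0.     0.001]
 [-0.001 -0.     1.   ]
 [-0.    -1.    -0.   ]]
shift [ 0.427   0.1525 -0.4957] turn [ 3.753e+00 -7.000e-03 -1.000e-03] rows 10.7
```

Request:
move_arm:
  moves:
    - [0.3,0,-0.35,2,0,0]
    - [0.3,0,-0.35,2,0,0]
    - [0.3,0,-0.35,2,0,0]
    - [0.3,0,-0.35,2,0,0]
    - [0.3,0,-0.35,2,0,0]
    - [0.3,0,-0.35,2,0,0]
    - [0.3,0,-0.35,2,0,0]
    - [0.3,0,-0.35,2,0,0]

```text
time_s: 2.1
tcp_pos: [0.5235, -0.0191, 0.3606]
orientation: [0.798, -0.601, 0.023, -0.03]
force: [-0.3, 0.1, 0.1]
finger_gap: 0.0853
```

```bash
python3 - <<'E'
from plan import *
state()
go(bp(.059,-.07,.16),board_R(1))
E
```

```text
t 2.1 tcp [ 0.5235 -0.0191  0.3606] board [[-0.0669  0.1302  0.22  ]] F [-0.3   0.13  0.15] gap 0.0853 q [-0.39  0.26  1.26  0.27  1.71 -0.29]
tool axes in board
 [[ 1.     0.     0.001]
 [-0.001  0.276  0.961]
 [-0.    -0.961  0.276]]
shift [ 0.126   0.1066 -0.1797] turn [ 1.748e+00 -5.000e-03  1.000e-03] rows 3.9
```

Request:
move_arm:
  moves:
    - [0.126,0.05,-0.18,1.75,0,0]
    - [0.126,0.107,-0.18,1.75,0,0]
    - [0.126,0.107,-0.18,1.75,0,0]
    - [0.126,0.107,-0.18,1.75,0,0]
    - [0.126,0.107,-0.18,1.75,0,0]
    - [0.126,0.107,-0.18,1.75,0,0]

```text
time_s: 2.85
tcp_pos: [0.6371, -0.1692, 0.2097]
orientation: [0.865, -0.5, 0.018, -0.033]
force: [-0.4, 0.9, 1.3]
finger_gap: 0.0855
```

```bash
python3 - <<'E'
from plan import *
state()
m=imaging.camera_model("wrist");q,d=imaging.camera("wrist");np.savez("w1.npz",p=q,d=d);cv2.imwrite("pics/w1.png",q);print(m)
print(proj(m,[bp(x,s,.008) for x,s in ((.03,-.12),(.09,-.12),(.09,.01),(.03,.01))]).round(1))
E
```

```text
t 2.85 tcp [ 0.6371 -0.1692  0.2097] board [[ 0.0576 -0.0675  0.1598]] F [-0.41  0.85  1.29] gap 0.0855 q [-0.61  0.74  0.97  0.45  1.7  -0.54]
tool axes in board
 [[ 1.     0.002 -0.001]
 [-0.     0.5    0.866]
 [ 0.002 -0.866  0.5  ]]
{'K': array([[359.36840393,   0.        , 315.13535569],
       [  0.        , 359.36840393, 203.43767229],
       [  0.        ,   0.        ,   1.        ]]), 'D': array([-0.06993126,  0.        ,  0.        ,  0.        ,  0.        ]), 'eye': array([ 0.63595393, -0.17335969,  0.37124393]), 'orientation': array([-0.10925763,  0.9933073 , -0.03713494,  0.00493624])}
[[284.4 243.4]
 [351.9 243.4]
 [356.8  90.9]
 [280.5  90.8]]
```

View pics/w1.png

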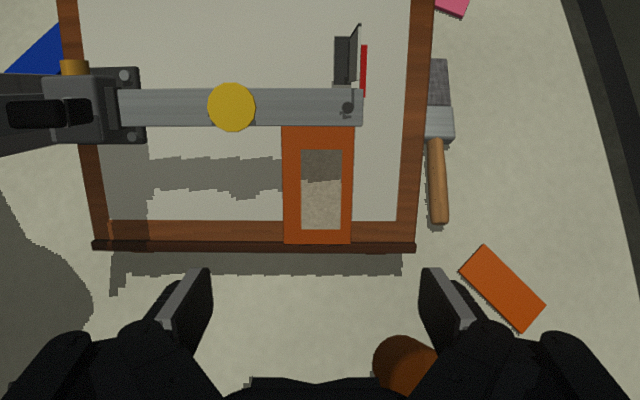

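```bash
python3 - <<'E'
from plan import *
print(onplane(mt,[[413.5,149.5]],[0,0,.14],[0,0,1]),onplane(mt,[[410,158]],[0,0,.06],[0,0,1]))
m=imaging.camera_model("wrist")
F=bp(0,0,0);n=Rb.apply(en)
print("tile",inv(onplane(m,[[284.5,243],[351,243.5],[353,127],[282.5,127]],F+.008*n,n)).round(4))
print("pad",inv(onplane(m,[[231.5,107.5]],F+.05*n,n)).round(4))
print("tip",inv(onplane(m,[[363,107.5]],F+.045*n,n)).round(4), "ledge",inv(onplane(m,[[93,243],[416,243],[93,251],[416,252]],F+.006*n,n)).round(4))
print("bottle to board",Rb.inv().apply(onplane(mt,[[413.5,149.5]],[0,0,.14],[0,0,1])-[p[0],p[1],0]))
go(bp(.060,-.068,.012))
E
```

```text
[[ 0.71084853 -0.25558815  0.14      ]] [[ 0.70596513 -0.25855027  0.06      ]]
tile [[ 0.0302 -0.1194  0.008 ]
 [ 0.0896 -0.1199  0.008 ]
 [ 0.088  -0.0176  0.008 ]
 [ 0.031  -0.0177  0.008 ]]
pad [[-0.     -0.0003  0.05  ]]
tip [[ 0.0907 -0.0006  0.045 ]] ledge [[-0.1474 -0.1215  0.006 ]
 [ 0.1487 -0.1205  0.006 ]
 [-0.1491 -0.1296  0.006 ]
 [ 0.1495 -0.1294  0.006 ]]
bottle to board [[ 0.13757221 -0.21906664  0.14      ]]
shift [ 0.002   0.1486 -0.001 ] turn [0. 0. 0.] rows 2.4
```

```bash
python3 - <<'E'
from plan import *
m=imaging.camera_model("wrist");d=np.load("w1.npz")['d'];P=cloud(m,d)
o=robot.get_obs();R0=Rq(o['orientation'])
T=R0.inv().apply(P.reshape(-1,3)-o['tcp_pos']).reshape(400,640,3)
for v in (268,272,280,290,300,320):
  for us in (range(160,215,8),range(420,475,8)):
    print(v,[(u,*T[v,u].round(3)) for u in us if abs(T[v,u,2])<.03 and T[v,u,1]<.03])
E
```

```text
268 [(192, np.float64(-0.049), np.float64(-0.017), np.float64(0.011)), (200, np.float64(-0.045), np.float64(-0.017), np.float64(0.011)), (208, np.float64(-0.043), np.float64(-0.015), np.float64(0.01))]
268 [(428, np.float64(0.043), np.float64(-0.018), np.float64(0.012)), (436, np.float64(0.047), np.float64(-0.017), np.float64(0.011))]
272 [(192, np.float64(-0.047), np.float64(-0.021), np.float64(0.012)), (200, np.float64(-0.044), np.float64(-0.021), np.float64(0.012)), (208, np.float64(-0.043), np.float64(-0.015), np.float64(0.008))]
272 [(428, np.float64(0.043), np.float64(-0.02), np.float64(0.011)), (436, np.float64(0.046), np.float64(-0.02), np.float64(0.011)), (444, np.float64(0.049), np.float64(-0.02), np.float64(0.011))]
280 [(176, np.float64(-0.055), np.float64(-0.019), np.float64(0.007)), (184, np.float64(-0.049), np.float64(-0.027), np.float64(0.011)), (192, np.float64(-0.046), np.float64(-0.027), np.float64(0.011)), (200, np.float64(-0.043), np.float64(-0.025), np.float64(0.011)), (208, np.float64(-0.043), np.float64(-0.017), np.float64(0.006))]
280 [(420, np.float64(0.042)
[... 2179 characters left out ...]
4), np.float64(-0.048), np.float64(0.009)), (184, np.float64(-0.044), np.float64(-0.043), np.float64(0.006)), (192, np.float64(-0.043), np.float64(-0.037), np.float64(0.002)), (200, np.float64(-0.043), np.float64(-0.03), np.float64(-0.003)), (208, np.float64(-0.043), np.float64(-0.021), np.float64(-0.01))]
320 [(428, np.float64(0.042), np.float64(-0.027), np.float64(-0.005)), (436, np.float64(0.042), np.float64(-0.035), np.float64(-0.0)), (444, np.float64(0.042), np.float64(-0.042), np.float64(0.005)), (452, np.float64(0.042), np.float64(-0.048), np.float64(0.01)), (460, np.float64(0.043), np.float64(-0.051), np.float64(0.011)), (468, np.float64(0.046), np.float64(-0.05), np.float64(0.011))]
```

```bash
python3 - <<'E'
from plan import *
m=imaging.camera_model("wrist");d=np.load("w1.npz")['d'];P=cloud(m,d)
B=inv(P.reshape(-1,3)).reshape(400,640,3)
for nm,(a,b,c,e) in dict(panel_up=(20,80,130,320),panel_low=(135,150,170,270),panel_mid=(195,215,150,270),tile_l=(130,240,286,298),tilebottom=(232,240,300,340),pad=(95,120,220,243),arm=(95,120,270,330),arm_r=(95,120,130,200)).items():
    X=B[a:b,c:e].reshape(-1,3);X=X[~np.isnan(X[:,0])];print(nm,np.median(X,0).round(4),X[:,2].std().round(4))
E
```

```text
panel_up [-0.014   0.0425  0.0012] 0.001
panel_low [-0.0229 -0.0306  0.0012] 0.0007
panel_mid [-0.0358 -0.0856  0.0012] 0.0007
tile_l [ 0.0375 -0.0657  0.009 ] 0.0007
tilebottom [ 0.0618 -0.1117  0.0091] 0.0007
pad [-0.0002  0.      0.0505] 0.0007
arm [ 0.0462 -0.0003  0.0466] 0.0007
arm_r [-0.0483  0.0004  0.0463] 0.0007
```

Request:
move_arm:
  moves:
    - [0.002,0.05,0,0,0,0]
    - [0.002,0.1,0,0,0,0]
    - [0.002,0.13,0,0,0,0]
    - [0.002,0.15,0,0,0,0]
    - [0.002,0.16,0,0,0,0]
    - [0.002,0.161,0,0,0,0]
    - [0.002,0.161,0,0,0,0]

```text
time_s: 3.78
tcp_pos: [0.6456, -0.0898, 0.0706]
orientation: [0.865, -0.5, 0.018, -0.034]
force: [-0.4, 0.7, -0.1]
finger_gap: 0.0854
```

```bash
python3 - <<'E'
from plan import *
state()
q,d=imaging.camera("wrist");np.savez("w2.npz",p=q,d=d);cv2.imwrite("pics/w2.png",q)
E
```

```text
t 3.77 tcp [ 0.6456 -0.0898  0.0706] board [[ 0.0601 -0.068  -0.0004]] F [-0.4   0.66 -0.1 ] gap 0.0854 q [-0.5   0.82  1.2   0.48  1.37 -0.58]
tool axes in board
 [[ 1.     0.003  0.001]
 [-0.002  0.499  0.866]
 [ 0.002 -0.866  0.499]]
```

View pics/w2.png

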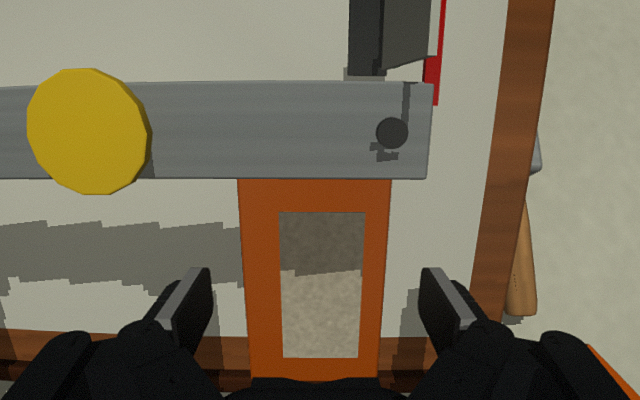

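Request:
move_arm:
  moves:
    - [0,0.0015,0,0,0,0]
    - [0,0.0015,0,0,0,0]
    - [0,0.0015,0,0,0,0]
    - [0,0.0015,0,0,0,0]
    - [0,0.0015,0,0,0,0]
    - [0,0.0015,0,0,0,0]
  jaw: -0.2
  newtons: 50

```text
time_s: 4.58
tcp_pos: [0.6454, -0.0891, 0.0686]
orientation: [0.865, -0.5, 0.019, -0.033]
force: [-2.0, -2.0, 5.1]
finger_gap: 0.0583
```

```bash
python3 - <<'E'
from plan import *
state()
q,d=imaging.camera("wrist");np.savez("w3.npz",p=q,d=d);cv2.imwrite("pics/w3.png",q)
E
```

```text
t 4.58 tcp [ 0.6454 -0.0891  0.0686] board [[ 0.0599 -0.0683 -0.0026]] F [-1.98 -1.98  5.11] gap 0.0583 q [-0.5   0.82  1.21  0.48  1.37 -0.58]
tool axes in board
 [[ 1.     0.002  0.002]
 [-0.002  0.5    0.866]
 [ 0.001 -0.866  0.5  ]]
```

View pics/w3.png

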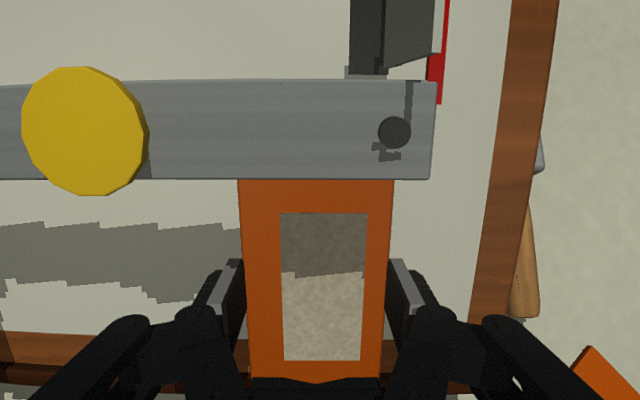

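Request:
move_arm:
  moves:
    - [0,-0.004,0,0,0,0]
    - [0,-0.008,0,0,0,0]
    - [0,-0.0125,0,0,0,0]
    - [0,-0.0125,0,0,0,0]

```text
time_s: 5.12
tcp_pos: [0.6449, -0.0952, 0.0792]
orientation: [0.865, -0.5, 0.019, -0.033]
force: [0.1, 0.3, -1.9]
finger_gap: 0.0585
```

```bash
python3 - <<'E'
from plan import *
state()
q,d=imaging.camera("wrist");m=imaging.camera_model("wrist");cv2.imwrite("pics/w4.png",q)
B=inv(cloud(m,d).reshape(-1,3)).reshape(400,640,3)
for nm,(a,b,c,e) in dict(panel=(200,215,20,200),tile_top=(185,205,250,385),tile_bot=(363,372,285,360),arm=(95,165,170,330)).items():
    X=B[a:b,c:e].reshape(-1,3);X=X[~np.isnan(X[:,0])];print(nm,np.median(X,0).round(4),X[:,2].std().round(4))
E
```

```text
t 5.12 tcp [ 0.6449 -0.0952  0.0792] board [[ 0.0599 -0.0683  0.0097]] F [ 0.08  0.28 -1.9 ] gap 0.0585 q [-0.51  0.81  1.19  0.48  1.4  -0.58]
tool axes in board
 [[ 1.     0.002  0.002]
 [-0.002  0.5    0.866]
 [ 0.001 -0.866  0.5  ]]
panel [-0.034  -0.0402  0.0002] 0.0006
tile_top [ 0.0599 -0.0289  0.0201] 0.0006
tile_bot [ 0.0622 -0.1104  0.0202] 0.0005
arm [ 0.0401 -0.0018  0.0457] 0.0006
```

View pics/w4.png

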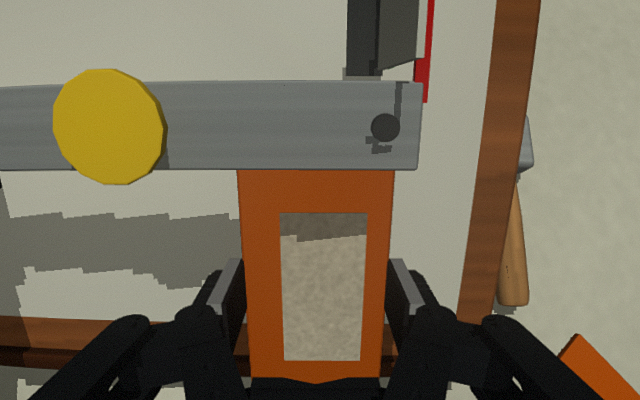

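Request:
move_arm:
  moves:
    - [-0.015,0,-0.015,0,0,0]
    - [-0.03,0,-0.03,0,0,0]
    - [-0.045,0,-0.045,0,0,0]
    - [-0.06,0,-0.06,0,0,0]
    - [-0.07,0,-0.075,0,0,0]
    - [-0.07,-0.02,-0.075,0,0,0]
    - [-0.07,-0.06,-0.075,0,0,0]
    - [-0.07,-0.08,-0.075,0,0,0]

```text
time_s: 6.18
tcp_pos: [0.5673, -0.1956, 0.1123]
orientation: [0.865, -0.5, 0.018, -0.034]
force: [-0.3, -0.0, -2.7]
finger_gap: 0.0585
```

```bash
python3 - <<'E'
from plan import *
state()
# tray yaw and centre
yaw=np.degrees(np.arctan2(.2890-.2589,.5561-.35))
print("trayyaw",-yaw)
Rt=board_R(1,0,-yaw-np.degrees(p[2]))
c=np.array([.443,-.349]); 
u=np.array([np.cos(np.radians(-yaw)),np.sin(np.radians(-yaw))]);v=np.array([-u[1],u[0]])
# tile centre is -? gripped at s=-.068 (tile middle s=-.0555): tile middle 12 mm along tool z
t=c-v*.0125
print(t); go([*t,.12],Rt)
q,d=imaging.camera("wrist");cv2.imwrite("pics/w5.png",q)
E
```

```text
t 6.17 tcp [ 0.5673 -0.1956  0.1123] board [[-0.01   -0.1435  0.0913]] F [-0.28 -0.   -2.75] gap 0.0585 q [-0.71  0.71  1.28  0.42  1.48 -0.74]
tool axes in board
 [[ 1.     0.003  0.001]
 [-0.003  0.499  0.867]
 [ 0.002 -0.867  0.499]]
trayyaw -8.30905382669288
[ 0.44119359 -0.36136879]
shift [-0.1129 -0.0942 -0.1477] turn [-3.738  0.477 -0.112] rows 3.3
```

View pics/w5.png

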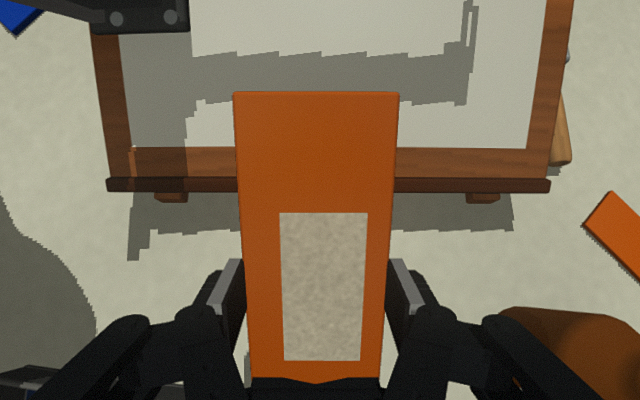

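Request:
move_arm:
  moves:
    - [-0.03,-0.04,-0.04,-0.5,0,0]
    - [-0.05,-0.07,-0.08,-1.5,0.2,0]
    - [-0.08,-0.09,-0.12,-2.5,0.3,0]
    - [-0.113,-0.094,-0.148,-3.74,0.48,-0.11]
    - [-0.113,-0.094,-0.148,-3.74,0.48,-0.11]
    - [-0.113,-0.094,-0.148,-3.74,0.48,-0.11]
    - [-0.113,-0.094,-0.148,-3.74,0.48,-0.11]
    - [-0.113,-0.094,-0.148,-3.74,0.48,-0.11]

```text
time_s: 7.22
tcp_pos: [0.4414, -0.3601, 0.118]
orientation: [0.706, -0.705, 0.052, -0.05]
force: [-0.1, -0.6, -2.1]
finger_gap: 0.0585
```

```bash
python3 - <<'E'
from plan import *
state()
q,d=imaging.camera("wrist");m=imaging.camera_model("wrist");np.savez("w6.npz",p=q,d=d);cv2.imwrite("pics/w6.png",q)
P=cloud(m,d);np.save("P6.npy",P)
E
```

```text
t 7.22 tcp [ 0.4414 -0.3601  0.118 ] board [[-0.1233 -0.2909  0.183 ]] F [-0.09 -0.61 -2.07] gap 0.0585 q [-0.89  0.52  1.5  -0.    1.12 -0.75]
tool axes in board
 [[ 0.998 -0.002  0.069]
 [-0.069  0.002  0.998]
 [-0.002 -1.     0.002]]
```

View pics/w6.png

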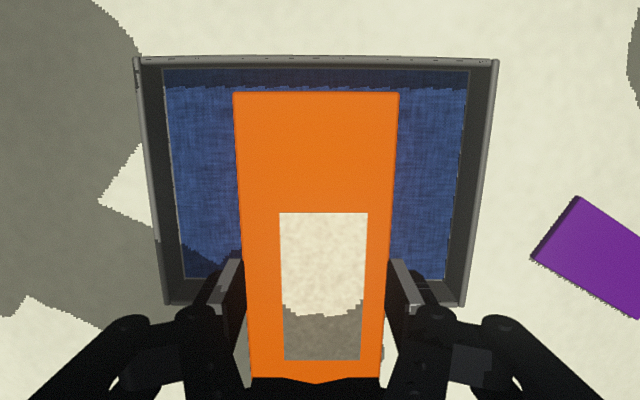

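```bash
python3 - <<'E'
from plan import *
m=imaging.camera_model("wrist");P=np.load("P6.npy")
o=robot.get_obs();R0=Rq(o['orientation'])
print("eye in tool",R0.inv().apply(m['eye']-o['tcp_pos']))
T=R0.inv().apply(P.reshape(-1,3)-o['tcp_pos']).reshape(400,640,3)
for n,(v,u) in dict(floor=(150,210),floor2=(250,200),strip=(292,200),tile=(150,300),bench=(40,450),rimtop=(59,400)).items():
    print(n,P[v,u].round(4),T[v,u].round(4))
n=np.array([0,0,1.]);
q=[[163,70],[469,73],[446,280],[184,279]]
X=onplane(m,q,[0,0,P[150,210,2]],n);print(X.round(4),X.mean(0));print("in tool",R0.inv().apply(X-o['tcp_pos']).round(4))
E
```

```text
eye in tool [-0.0006327  -0.14232469  0.07721976]
floor [ 0.3709 -0.3123  0.0042] [-0.0763  0.114   0.037 ]
floor2 [ 0.3454 -0.3875  0.0055] [-0.0907  0.1126 -0.041 ]
strip [ 0.3998 -0.3471  0.1456] [-0.043  -0.0274  0.007 ]
tile [ 0.4433 -0.3033  0.1296] [-0.0062 -0.0115  0.0566]
bench [ 5.471e-01 -2.623e-01  1.000e-04] [0.0909 0.1178 0.1119]
rimtop [ 0.5032 -0.2722  0.0386] [0.0488 0.0795 0.0958]
[[ 0.3507 -0.2535  0.0042]
 [ 0.5576 -0.2855  0.0042]
 [ 0.5356 -0.4425  0.0042]
 [ 0.3254 -0.4113  0.0042]] [ 0.44231074 -0.3481928   0.0042372 ]
in tool [[-0.1047  0.1141  0.0924]
 [ 0.1046  0.1136  0.0904]
 [ 0.1054  0.1134 -0.0681]
 [-0.107   0.1139 -0.0675]]
```

Request:
move_arm:
  moves:
    - [0,0.03,0,0,0,0]
    - [0,0.06,0,0,0,0]
    - [0,0.085,0,0,0,0]
    - [0,0.1,0,0,0,0]
    - [0,0.108,0,0,0,0]
    - [0,0.112,0,0,0,0]
    - [0,0.114,0,0,0,0]
    - [0,0.114,0,0,0,0]

```text
time_s: 8.28
tcp_pos: [0.4408, -0.3602, 0.0045]
orientation: [0.706, -0.705, 0.052, -0.05]
force: [0.1, 0.6, -1.4]
finger_gap: 0.0585
```

Request:
move_arm:
  moves:
    - [0,0.001,0,0,0,0]
    - [0,0.002,0,0,0,0]
    - [0,0.003,0,0,0,0]
    - [0,0.0035,0,0,0,0]
    - [0,0.0035,0,0,0,0]

```text
time_s: 8.9
tcp_pos: [0.4407, -0.36, 0.0016]
orientation: [0.706, -0.705, 0.052, -0.05]
force: [-2.8, 2.9, 7.4]
finger_gap: 0.0582
```

```bash
python3 - <<'E'
from plan import *
state()
E
```

```text
t 8.9 tcp [ 0.4407 -0.36    0.0016] board [[-0.1241 -0.3491  0.0821]] F [-2.77  2.85  7.42] gap 0.0582 q [-0.89  0.68  1.58 -0.    0.88 -0.75]
tool axes in board
 [[ 0.998 -0.002  0.07 ]
 [-0.07   0.001  0.998]
 [-0.002 -1.     0.001]]
```

Request:
move_arm:
  moves:
    - [0,0,0,0,0,0]
    - [0,0,0,0,0,0]
    - [0,0,0,0,0,0]
    - [0,0,0,0,0,0]
    - [0,-0.01,0,0,0,0]
    - [0,-0.03,0,0,0,0]
    - [0,-0.08,0,0,0,0]
    - [0,-0.13,0,0,0,0]
  jaw: 1

```text
time_s: 9.9
tcp_pos: [0.4408, -0.3601, 0.1327]
orientation: [0.706, -0.705, 0.052, -0.05]
force: [-0.5, 0.2, 0.0]
finger_gap: 0.0853
```

```bash
python3 - <<'E'
from plan import *
state()
q,d=imaging.camera("wrist");m=imaging.camera_model("wrist");cv2.imwrite("pics/w7.png",q)
P=cloud(m,d)
for v,u in ((120,250),(120,380),(330,270),(330,360),(200,200),(200,440)): print(v,u,P[v,u].round(4))
E
```

```text
t 9.9 tcp [ 0.4408 -0.3601  0.1327] board [[-0.1239 -0.2836  0.1957]] F [-0.5   0.18  0.05] gap 0.0853 q [-0.89  0.5   1.49 -0.    1.15 -0.75]
tool axes in board
 [[ 0.998 -0.002  0.07 ]
 [-0.07   0.001  0.998]
 [-0.002 -1.     0.001]]
120 250 [ 0.4031 -0.2997  0.0102]
120 380 [ 0.4983 -0.3135  0.0121]
330 270 [ 0.3833 -0.4858  0.0077]
330 360 [ 0.4645 -0.4978  0.0079]
200 200 [ 0.3521 -0.3545  0.0119]
200 440 [ 0.5397 -0.3816  0.0133]
```

View pics/w7.png

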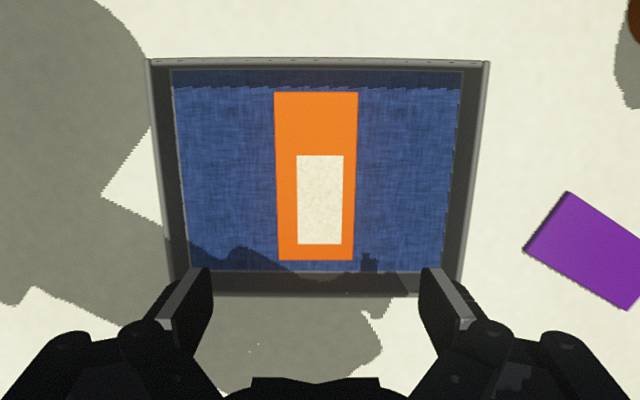

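```bash
cat >> plan.py <<'E'
def grip_R(): return Rb*R.from_matrix(np.c_[-es,-en,ex])
E
python3 - <<'E'
from plan import *
print(bp(-.1,0,.18)); go(bp(-.1,0,.18),grip_R())
E
```

```text
[ 0.48357413 -0.10914668  0.26088   ]
shift [ 0.0047 -0.1228  0.2555] turn [ 2.817 10.487  3.079] rows 8.4
```

Request:
move_arm:
  moves:
    - [0,-0.06,0,0,0,0]
    - [0,-0.12,0,0.3,1.3,0.3]
    - [0,-0.17,0.03,0.6,2.6,0.7]
    - [0,-0.17,0.06,0.9,3.9,1.1]
    - [0,-0.17,0.1,1.3,5.2,1.5]
    - [0,-0.17,0.14,1.7,6.5,1.9]
    - [0,-0.17,0.18,2.1,7.8,2.3]
    - [0,-0.16,0.22,2.5,9.1,2.7]
  jaw: 0

```text
time_s: 10.95
tcp_pos: [0.4733, -0.1415, 0.2916]
orientation: [0.646, -0.411, 0.552, -0.33]
force: [-0.3, 0.7, -0.9]
finger_gap: 0.0421
```

```bash
python3 - <<'E'
from plan import *
state(); go(bp(-.1,0,.18),grip_R())
E
```

```text
t 10.95 tcp [ 0.4733 -0.1415  0.2916] board [[-0.1078 -0.0133  0.2231]] F [-0.26  0.65 -0.86] gap 0.0421 q [-0.7   0.33  1.38  0.33  1.75  0.69]
tool axes in board
 [[ 0.238 -0.06   0.969]
 [-0.864  0.442  0.24 ]
 [-0.443 -0.895  0.053]]
shift [-0.0131  0.0416  0.0139] turn [0.485 1.713 0.412] rows 1.4
```

Request:
move_arm:
  moves:
    - [-0.013,0.042,0.014,0.49,1.71,0.41]
    - [-0.013,0.042,0.014,0.49,1.71,0.41]
    - [-0.013,0.042,0.014,0.49,1.71,0.41]
    - [-0.013,0.042,0.014,0.49,1.71,0.41]

```text
time_s: 11.45
tcp_pos: [0.4833, -0.1105, 0.2603]
orientation: [0.6, -0.333, 0.623, -0.375]
force: [-0.1, 0.3, 0.0]
finger_gap: 0.0428
```

```bash
python3 - <<'E'
from plan import *
state()
q,d=imaging.camera("wrist");m=imaging.camera_model("wrist");np.savez("w8.npz",p=q,d=d);cv2.imwrite("pics/w8.png",q)
print(m['eye'],inv(m['eye']))
E
```

```text
t 11.45 tcp [ 0.4833 -0.1105  0.2603] board [[-0.1001 -0.0015  0.1801]] F [-0.06  0.31  0.01] gap 0.0428 q [-0.69  0.33  1.49  0.42  1.64  0.91]
tool axes in board
 [[ 0.007 -0.001  1.   ]
 [-0.867  0.498  0.007]
 [-0.498 -0.867  0.002]]
[ 0.55421817 -0.18605916  0.38369391] [[-0.0238115  -0.00044643  0.32206105]]
```

View pics/w8.png

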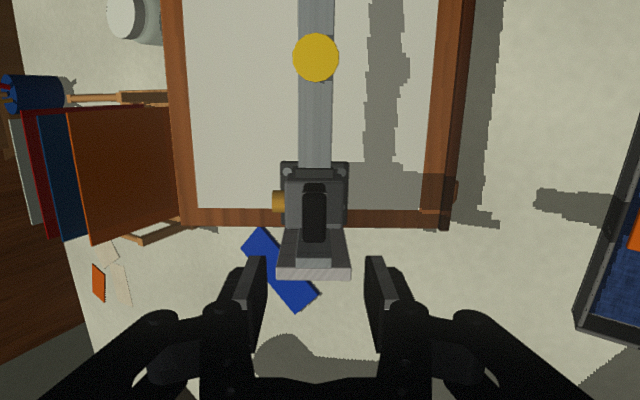

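```bash
python3 - <<'E'
from plan import *
m=imaging.camera_model("wrist");a=np.load("w8.npz");P=cloud(m,a['d']);B=inv(P.reshape(-1,3)).reshape(400,640,3)
for v in (186,196,206,216,226,236,242,250): print(v,[(u,*(1000*B[v,u]).round(0).astype(int)) for u in range(294,338,6)])
def med(a,b,c,e):
    X=B[a:b,c:e].reshape(-1,3); return np.nanmedian(X,0).round(4)
print("panel",med(10,180,210,290),"arm",med(90,160,305,328),"pad",med(45,70,305,328),"rail top",med(268,277,285,340))
mk=(B[...,2]>.088)&(B[...,2]<.108)&(B[...,0]<-.07)&(B[...,0]>-.13)&(abs(B[...,1])<.02)
X=B[mk];print(mk.sum(),np.percentile(X,[2,50,98],axis=0).round(4))
cv2.imwrite("pics/c8.png",cv2.resize(a['p'][160:290,260:370],None,fx=4,fy=4,interpolation=cv2.INTER_CUBIC))
E
```

```text
186 [(294, np.int64(-93), np.int64(15), np.int64(59)), (300, np.int64(-93), np.int64(10), np.int64(59)), (306, np.int64(-88), np.int64(5), np.int64(78)), (312, np.int64(-88), np.int64(1), np.int64(79)), (318, np.int64(-88), np.int64(-3), np.int64(79)), (324, np.int64(-88), np.int64(-7), np.int64(77)), (330, np.int64(-93), np.int64(-12), np.int64(61)), (336, np.int64(-93), np.int64(-17), np.int64(59))]
196 [(294, np.int64(-101), np.int64(15), np.int64(60)), (300, np.int64(-100), np.int64(10), np.int64(61)), (306, np.int64(-89), np.int64(5), np.int64(100)), (312, np.int64(-89), np.int64(1), np.int64(100)), (318, np.int64(-88), np.int64(-3), np.int64(102)), (324, np.int64(-89), np.int64(-7), np.int64(100)), (330, np.int64(-101), np.int64(-13), np.int64(60)), (336, np.int64(-101), np.int64(-17), np.int64(59))]
206 [(294, np.int64(-109), np.int64(15), np.int64(59)), (300, np.int64(-109), np.int64(10), np.int64(60)), (306, np.int64(-95), np.int64(5), np.int64(102)), (312, np.int64(-95), np.int64(1), np.int64(102)), (318, np.int64(-95), np.int64(-3), np.int64(102)), (324, np.int64(-95), np.
[... 1727 characters left out ...]
), np.int64(86)), (336, np.int64(-134), np.int64(-17), np.int64(70))]
250 [(294, np.int64(-134), np.int64(14), np.int64(85)), (300, np.int64(-127), np.int64(9), np.int64(101)), (306, np.int64(-127), np.int64(5), np.int64(101)), (312, np.int64(-127), np.int64(1), np.int64(101)), (318, np.int64(-126), np.int64(-3), np.int64(101)), (324, np.int64(-127), np.int64(-7), np.int64(99)), (330, np.int64(-127), np.int64(-11), np.int64(100)), (336, np.int64(-134), np.int64(-17), np.int64(85))]
panel [-0.0271  0.0559  0.0005] arm [-0.0483 -0.0016  0.0455] pad [-0.0006 -0.0012  0.0497] rail top [-0.1373  0.0006  0.1118]
1723 [[-0.1273 -0.0103  0.0892]
 [-0.108  -0.0005  0.1013]
 [-0.0878  0.0097  0.1063]]
```

View pics/c8.png

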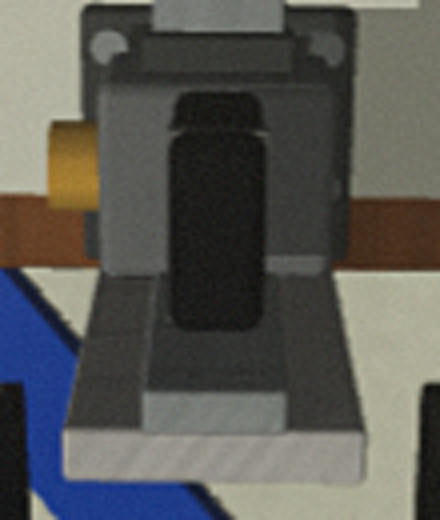

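Request:
move_arm:
  moves:
    - [-0.001,0.04,-0.0045,0,0,0]
    - [-0.001,0.07,-0.0045,0,0,0]
    - [-0.001,0.09,-0.0045,0,0,0]
    - [-0.001,0.1,-0.0045,0,0,0]
    - [-0.001,0.105,-0.0045,0,0,0]
    - [-0.001,0.105,-0.0045,0,0,0]

```text
time_s: 12.25
tcp_pos: [0.4827, -0.057, 0.1695]
orientation: [0.6, -0.332, 0.624, -0.375]
force: [0.2, -0.5, 0.8]
finger_gap: 0.0428
```

```bash
python3 - <<'E'
from plan import *
state()
E
```

```text
t 12.25 tcp [ 0.4827 -0.057   0.1695] board [[-0.1048 -0.0007  0.0749]] F [ 0.21 -0.45  0.81] gap 0.0428 q [-0.6   0.37  1.68  0.45  1.39  0.89]
tool axes in board
 [[ 0.006 -0.001  1.   ]
 [-0.867  0.499  0.006]
 [-0.499 -0.867  0.002]]
```

Request:
move_arm:
  moves:
    - [0,0,0,0,0,0]
    - [0,0,0,0,0,0]
    - [0,0,0,0,0,0]
    - [0,0,0,0,0,0]
    - [0,0,0,0,0,0]
  jaw: -1
  newtons: 60

```text
time_s: 12.88
tcp_pos: [0.4827, -0.0571, 0.1697]
orientation: [0.6, -0.332, 0.623, -0.375]
force: [-1.3, -3.4, 5.1]
finger_gap: 0.015
```

```bash
python3 - <<'E'
from plan import *
state()
q,d=imaging.camera("wrist");m=imaging.camera_model("wrist");cv2.imwrite("pics/w9.png",q)
E
```

```text
t 12.88 tcp [ 0.4827 -0.0571  0.1697] board [[-0.1048 -0.0007  0.0751]] F [-1.27 -3.36  5.1 ] gap 0.015 q [-0.6   0.37  1.68  0.45  1.39  0.89]
tool axes in board
 [[ 0.005 -0.001  1.   ]
 [-0.867  0.499  0.005]
 [-0.499 -0.867  0.002]]
```

View pics/w9.png

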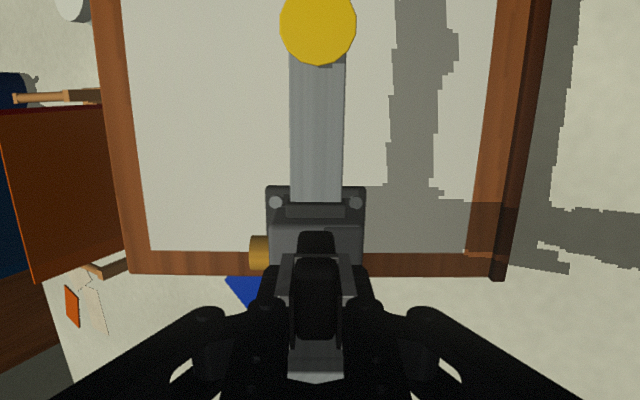

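Request:
move_arm:
  moves:
    - [0,0.0025,0,0,0,0]
    - [0,0.005,0,0,0,0]
    - [0,0.0075,0,0,0,0]
    - [0,0.01,0,0,0,0]
    - [0,0.0125,0,0,0,0]
    - [0,0.015,0,0,0,0]
    - [0,0.0175,0,0,0,0]
    - [0,0.0185,0,0,0,0]

```text
time_s: 13.92
tcp_pos: [0.4835, -0.0483, 0.1543]
orientation: [0.6, -0.332, 0.623, -0.376]
force: [-4.8, -6.7, 12.8]
finger_gap: 0.015
```

```bash
python3 - <<'E'
from plan import *
state()
q,d=imaging.camera("wrist");m=imaging.camera_model("wrist");cv2.imwrite("pics/w10.png",q)
B=inv(cloud(m,d).reshape(-1,3)).reshape(400,640,3)
for nm,(a,b,c,e) in dict(panel=(20,180,180,270),arm=(100,180,305,328),pad=(5,50,300,330)).items():
    X=B[a:b,c:e].reshape(-1,3);print(nm,np.nanmedian(X,0).round(4))
E
```

```text
t 13.93 tcp [ 0.4835 -0.0483  0.1543] board [[-0.1046 -0.0007  0.0573]] F [-4.79 -6.67 12.79] gap 0.015 q [-0.59  0.39  1.7   0.46  1.35  0.88]
tool axes in board
 [[ 0.006 -0.     1.   ]
 [-0.867  0.498  0.005]
 [-0.498 -0.867  0.003]]
panel [-0.033   0.0487  0.0004]
arm [-0.0508 -0.0004  0.0276]
pad [-0.0017  0.0004  0.0318]
```

View pics/w10.png

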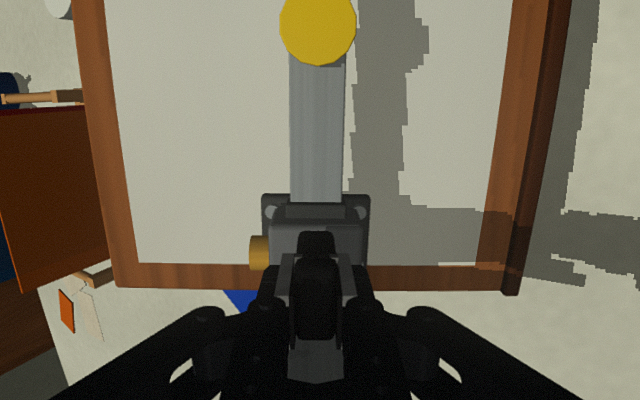

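Request:
move_arm:
  moves:
    - [0,0.018,0,0,0,0]
    - [0,0.018,0,0,0,0]
    - [0,0.018,0,0,0,0]
    - [0,0,0,0,0,0]
    - [0,-0.03,0,0,0,0]
    - [0,-0.06,0,0,0,0]
    - [0,-0.06,0.05,0,0,0]
    - [0,-0.06,0.104,0,0,0]
  jaw: 0

```text
time_s: 14.98
tcp_pos: [0.5861, -0.0851, 0.2062]
orientation: [0.6, -0.332, 0.623, -0.376]
force: [0.2, -0.0, 0.4]
finger_gap: 0.0429
```

My first rows there repeated the downward shift by mistake, since shifts count from the new pose. I'll check what that did to the carriage.

Request:
move_arm:
  moves:
    - [0,-0.02,0,0,0,0]
    - [0,-0.02,0,0,0,0]
  jaw: -1

```text
time_s: 15.22
tcp_pos: [0.5845, -0.095, 0.2232]
orientation: [0.6, -0.332, 0.623, -0.376]
force: [-1.0, 0.1, 0.8]
finger_gap: 0.0069
```

```bash
python3 - <<'E'
from plan import *
state()
q,d=imaging.camera("wrist");m=imaging.camera_model("wrist");np.savez("w11.npz",p=q,d=d);cv2.imwrite("pics/w11.png",q)
B=inv(cloud(m,d).reshape(-1,3)).reshape(400,640,3);np.save("B11.npy",B)
for v,u in ((150,200),(200,230),(100,315),(150,315),(200,315),(235,315),(245,315)): print(v,u,B[v,u].round(4))
E
```

```text
t 15.22 tcp [ 0.5845 -0.095   0.2232] board [[-4.000e-04 -1.000e-04  1.366e-01]] F [-0.98  0.07  0.77] gap 0.0069 q [-0.56  0.55  1.26  0.46  1.59  1.03]
tool axes in board
 [[ 0.006 -0.001  1.   ]
 [-0.867  0.499  0.005]
 [-0.499 -0.867  0.002]]
150 200 [ 0.0308  0.0905 -0.0004]
200 230 [-0.0099  0.0693  0.0001]
100 315 [0.0692 0.0008 0.0242]
150 315 [0.0346 0.0006 0.0225]
200 315 [-0.0016  0.0004  0.0261]
235 315 [-0.031   0.0002  0.0219]
245 315 [-0.0393  0.0002  0.0222]
```

View pics/w11.png

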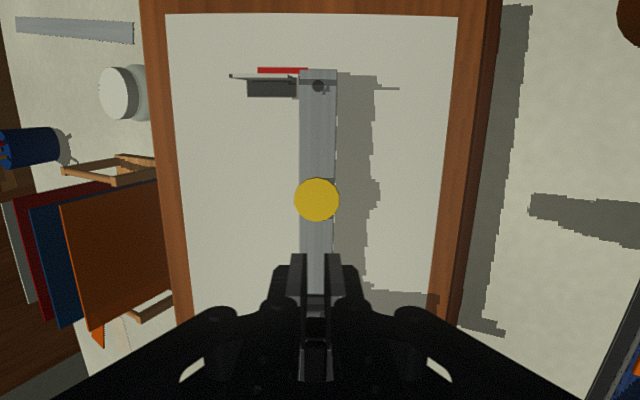

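Request:
move_arm:
  moves:
    - [0,0.04,0,0,0,0]
    - [0,0.07,0,0,0,0]
    - [0,0.09,0,0,0,0]
    - [0,0.1,0,0,0,0]
    - [0,0.104,0,0,0,0]
    - [0,0.105,0,0,0,0]
    - [0,0.105,0,0,0,0]

```text
time_s: 16.15
tcp_pos: [0.588, -0.0426, 0.1321]
orientation: [0.6, -0.332, 0.623, -0.375]
force: [-0.7, -0.3, 0.9]
finger_gap: 0.0001
```

```bash
cat >> plan.py <<'E'
def force(n=12):
    # get_obs doesn't advance time; camera calls (0.05 s each) let fresh readings come
    L=[];Z=[]
    for i in range(n):
        imaging.camera("wrist"); o=robot.get_obs(); L.append(Rb.inv().apply(o['force'])); Z.append(inv(o['tcp_pos'])[0])
    L=np.array(L); f=L@en
    print("Fn mean %.2f sd %.2f"%(f.mean(),f.std()),"Fx,Fs",(L@ex).mean().round(2),(L@es).mean().round(2),"tcp board",np.mean(Z,0).round(5),"t",round(o['time_s'],2))
E
python3 - <<'E'
from plan import *
B=np.load("B11.npy")
for nm,(a,b,c,e) in dict(panelL=(180,220,200,280),panelR=(180,220,390,430),pad=(190,210,305,330),arm=(100,170,305,330),tip=(72,78,305,330)).items():
    X=B[a:b,c:e].reshape(-1,3);print(nm,np.nanmedian(X,0).round(4))
force(6)
E
```

```text
panelL [-0.0094  0.0616  0.    ]
panelR [-0.0089 -0.0765 -0.0001]
pad [-0.001  -0.0011  0.0268]
arm [ 0.0454 -0.0008  0.023 ]
tip [ 0.0859 -0.0005  0.0231]
Fn mean -0.02 sd 0.39 Fx,Fs -0.1 0.09 tcp board [-0.00095 -0.00016  0.03121] t 16.45
```

Request:
move_arm:
  moves:
    - [0,0.0015,0,0,0,0]
    - [0,0.003,0,0,0,0]
    - [0,0.004,0,0,0,0]
    - [0,0.004,0,0,0,0]

```text
time_s: 16.95
tcp_pos: [0.588, -0.0406, 0.1287]
orientation: [0.6, -0.332, 0.624, -0.375]
force: [-1.8, -3.0, 5.7]
finger_gap: 0.0003
```

Request:
move_arm:
  moves:
    - [0,0.0003,0,0,0,0]
    - [0,0.0006,0,0,0,0]
    - [0,0.001,0,0,0,0]
    - [0,0.001,0,0,0,0]

```text
time_s: 17.45
tcp_pos: [0.588, -0.0402, 0.128]
orientation: [0.6, -0.332, 0.623, -0.375]
force: [-2.1, -3.1, 6.1]
finger_gap: 0.0002
```

```bash
python3 - <<'E'
from plan import *
force(5)
E
```

```text
Fn mean 7.59 sd 1.03 Fx,Fs -2.75 -0.31 tcp board [-0.00096 -0.00014  0.02671] t 17.7
```

```bash
python3 - <<'E'
from plan import *
force(14)
q,d=imaging.camera("wrist");m=imaging.camera_model("wrist");cv2.imwrite("pics/w12.png",q)
B=inv(cloud(m,d).reshape(-1,3)).reshape(400,640,3);np.save("B12.npy",B)
E
```

```text
Fn mean 7.57 sd 0.50 Fx,Fs -2.43 0.31 tcp board [-0.00096 -0.00014  0.02673] t 18.4
```

View pics/w12.png

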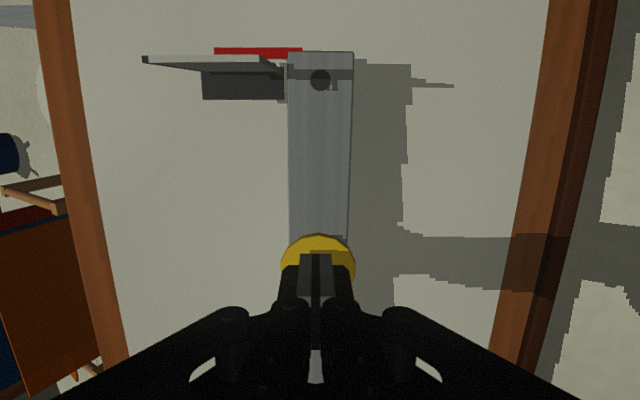

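```bash
python3 - <<'E'
import numpy as np
B=np.load("B12.npy")
for nm,(a,b,c,e) in dict(panelL=(120,220,150,270),panelR=(120,220,420,510),arm_near=(200,225,300,340),arm=(110,160,300,340),tip=(56,66,295,350),pad=(243,250,300,330)).items():
    X=B[a:b,c:e].reshape(-1,3);print(nm,np.nanmedian(X,0).round(4))
s=(B[...,0]>.02)&(B[...,0]<.088)&(abs(B[...,1])<.011)&(B[...,2]>.012); X=B[s]
print(np.polyfit(X[:,0],X[:,2],1), len(X))
E
```

```text
panelL [0.0391 0.0511 0.0007]
panelR [ 0.0399 -0.0717  0.0006]
arm_near [ 0.0253 -0.0013  0.0226]
arm [ 0.0583 -0.001   0.0224]
tip [ 0.0866 -0.0019  0.0222]
pad [0.0112 0.0006 0.0267]
[0.00107241 0.02244668] 9004
```

Request:
move_arm:
  moves:
    - [0,0.0003,0,0,0,0]
    - [0,0.0006,0,0,0,0]
    - [0,0.001,0,0,0,0]
    - [0,0.001,0,0,0,0]

```text
time_s: 18.95
tcp_pos: [0.5881, -0.0398, 0.1273]
orientation: [0.6, -0.332, 0.623, -0.375]
force: [-2.8, -3.4, 6.6]
finger_gap: 0.0001
```

```bash
python3 - <<'E'
from plan import *
force(16)
q,d=imaging.camera("wrist");m=imaging.camera_model("wrist");cv2.imwrite("pics/w13.png",q)
B=inv(cloud(m,d).reshape(-1,3)).reshape(400,640,3)
for nm,(a,b,c,e) in dict(panelL=(120,220,150,270),panelR=(120,220,420,510),tip=(56,66,295,350),pad=(243,250,300,330)).items():
    X=B[a:b,c:e].reshape(-1,3);print(nm,np.nanmedian(X,0).round(4))
s=(B[...,0]>.02)&(B[...,0]<.088)&(abs(B[...,1])<.011)&(B[...,2]>.01); X=B[s]
print(np.polyfit(X[:,0],X[:,2],1), len(X))
E
```

```text
Fn mean 8.09 sd 0.47 Fx,Fs -2.61 0.44 tcp board [-0.0009  -0.00015  0.02583] t 19.75
panelL [0.0393 0.0509 0.0007]
panelR [ 0.0401 -0.0713  0.0006]
tip [ 0.0867 -0.0019  0.0204]
pad [0.0112 0.0008 0.0256]
[-0.00982414  0.0215128 ] 8955
```

Request:
move_arm:
  moves:
    - [0,-0.0003,0,0,0,0]
    - [0,-0.0003,0,0,0,0]
    - [0,-0.0003,0,0,0,0]
    - [0,-0.0003,0,0,0,0]
    - [0,-0.0003,0,0,0,0]
    - [0,-0.0003,0,0,0,0]
    - [0,-0.0003,0,0,0,0]
    - [0,-0.0003,0,0,0,0]

```text
time_s: 20.8
tcp_pos: [0.5881, -0.0399, 0.1275]
orientation: [0.6, -0.332, 0.623, -0.375]
force: [-1.9, -3.4, 6.1]
finger_gap: -0.0002
```

```bash
python3 - <<'E'
from plan import *
force(14)
q,d=imaging.camera("scene");cv2.imwrite("pics/s2.png",cv2.resize(q[170:260,260:380],None,fx=6,fy=6,interpolation=cv2.INTER_CUBIC))
E
```

```text
Fn mean 7.99 sd 0.40 Fx,Fs -2.53 0.08 tcp board [-0.00092 -0.00014  0.0261 ] t 21.5
```

View pics/s2.png

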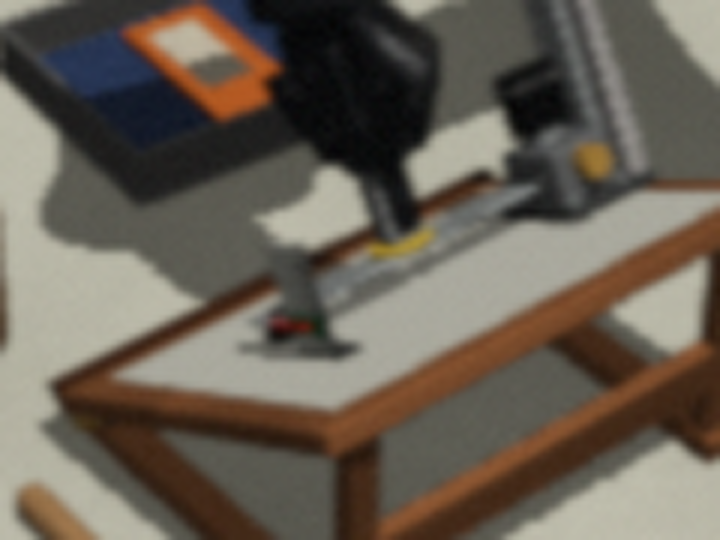

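The red pointer at crop pixel (290,325) lies level with the green band at (315,325). I'll release slowly and back away.

Request:
move_arm:
  moves:
    - [0,-0.001,0,0,0,0]
    - [0,-0.002,0,0,0,0]
    - [0,-0.004,0,0,0,0]
    - [0,-0.02,0,0,0,0]
    - [0,-0.06,0,0,0,0]
    - [0,-0.1,0,0,0,0]
    - [0,-0.11,0,0,0,0]
    - [0,-0.11,0,0,0,0]

```text
time_s: 22.55
tcp_pos: [0.584, -0.0943, 0.2219]
orientation: [0.6, -0.332, 0.624, -0.375]
force: [-1.5, -0.0, 0.4]
finger_gap: -0.0001
```

```bash
python3 - <<'E'
from plan import *
force(6)
q,d=imaging.camera("wrist");m=imaging.camera_model("wrist");cv2.imwrite("pics/w14.png",q)
B=inv(cloud(m,d).reshape(-1,3)).reshape(400,640,3)
s=(B[...,0]>.02)&(B[...,0]<.088)&(abs(B[...,1])<.011)&(B[...,2]>.01)&(B[...,2]<.05); X=B[s]
print(np.polyfit(X[:,0],X[:,2],1), len(X))
for n in ("top","scene"):
    q,d=imaging.camera(n);cv2.imwrite(f"pics/{n}_end.png",q)
    if n=="top":
        P=cloud(imaging.camera_model(n),d);h=cv2.cvtColor(q,cv2.COLOR_BGR2HSV)
        mk=(h[...,0]>4)&(h[...,0]<18)&(h[...,1]>150)&(h[...,2]>100);mk[:,:410]=0;mk[:215]=0
        X=P[mk];print("tile",len(X),np.nanmedian(X,0).round(3),np.nanmin(X,0).round(3),np.nanmax(X,0).round(3))
E
```

```text
Fn mean 0.00 sd 0.33 Fx,Fs 0.24 -0.02 tcp board [-0.00119 -0.       0.13401] t 22.85
[0.01164627 0.02340219] 3161
tile 540 [ 0.429 -0.36   0.013] [ 0.308 -0.67   0.001] [ 0.472 -0.225  0.475]
```

View pics/top_end.png

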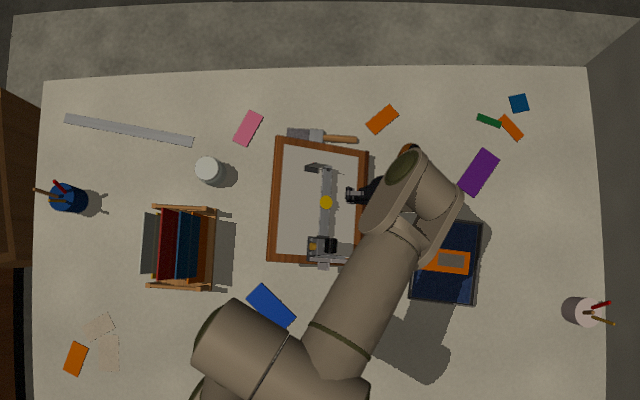

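View pics/scene_end.png

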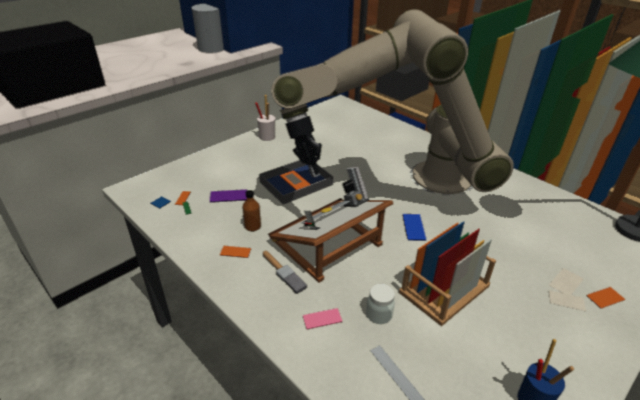

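The bottle (252,213), jar (381,303) and brush (285,272) are where they started. The tile lies in the tray at (295,180), and the robot touches nothing.

```bash
python3 - <<'E'
from cell import robot
print(robot.finish_job())
E
```

```text
the job is handed in; nothing more can be done
None
```

The job is handed in after about 23 s. The tile is in the tray and the hold-down arm is set so that an 8 N push brings the pointer into the green band. No verdict came back.

- **Tile:** I gripped it across its width, lifted it 12 mm over the ledge and drew it out down the slope. I set it down flat near the tray's centre. The end pictures show it there, and the bottle, jar and brush look unmoved in the scene view.
- **Carriage:** I slid it down by the grip to about 22 mm. As I let go, I entered a wrong shift that pushed it on to about 27 mm. The push test showed this lower setting was right, because the spring barely gave before about 7.5 N, so I left it there.
- **Push on the pad:** I held about 8.0 N square onto it for more than a second, with readings between 7.6 and 8.1 N over three holds. A sideways friction force of about 2.5 N brings the total to about 8.4–8.5 N, still under 9 N.
- **Pointer:** At 8.1 N the depth picture put the tip about 0.3 mm from the middle of the band. The scene view at 8.0 N showed the pointer level with the green.
- **Release:** The force went back to zero. The arm read straight to about 0.01 rad, which is about the accuracy of that check and also its limit.

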